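# Prop the desk case open and take out the vitamins

### The job

Get the vitamins out of the storage case on the desk: lift its clear flap right up, then swing the red stay beside the case round until its end points straight back at the raised flap, so that the flap is propped open. Then take out the jar with the green cap and set it down gently, upright and wholly on the cork coaster, not dropping it; leave the jar with the orange cap in its place and leave the flap open on its stay.

Things in the scene. Friction and masses are not known exactly. Their poses are not given: they have to be found in the camera images.
- case: White open-topped plastic storage case fixed to the desk, 170 mm deep (its x), 260 mm wide (its y), 75 mm high, walls 5 mm, inner floor 5 mm above the desk. Origin: centre of its underside; x points from its front wall to its back wall, where the flap is hinged, y to its left (the stay's side), z up. It is turned at most 12 degrees from facing the robot squarely.
- flap (a joint): Hinge angle of the clear flap that covers the case: 0 shut (level on the rim), 1.57 upright, stop at 1.6 rad. It opens upward and away from the robot about the case's back rim. It weighs 0.24 kg; it stands where it is left above about 1.1 rad and falls shut from well below that. The stay touches it at about 1.45 rad.
- flap_grip (a point): Middle of the flap's blue grip: a bar 30 mm long along the case's y and 16 mm thick, on a 12 mm wide tongue at the middle of the flap's front edge, 36 mm beyond that edge and 206 mm from the hinge. Level with the rim when shut, at the top when the flap is upright. Pinched by its two ends (30 mm) it turns freely between the fingers as the flap swings. Its axes turn with the flap.
- flap_hinge (a point): Middle of the flap's hinge line, which runs along the case's y on the back rim, 75 mm above the desk.
- stay (a joint): Angle of the red stay: a flat red bar, 14 mm wide, 10 mm thick and 125 mm long, level, 120 mm above the desk, turning on an upright steel post at the left of the case. At 0 it points out to the left (the case's y), away from the case; it turns clockwise seen from above; at 1.57 it points straight back (the case's x), with its end against a steel lug on the left side of the raised flap; stop at 1.6 rad. It stays where it is left and turns with a force of about 1 N at its knob.
- stay_knob (a point): Middle of the upright red knob on the stay, 50 mm from its pivot: 14 mm thick, its round top 19 mm; it reaches from 125 to 170 mm above the desk, this point is at 145 mm. When the stay is set, the knob is 80 mm in front of the upright flap.
- stay_pivot (a point): Pivot of the stay, on its post: 45 mm in front of the case's centre and 155 mm to its left, 120 mm above the desk.
- vitamin_jar: White jar with a green cap, 42 mm in diameter, 58 mm high, about 0.1 kg, standing in the case. Origin: centre of its underside; z up.
- orange_jar: Amber jar with an orange cap, same size, standing in the case beside the other (about 95 mm between their centres). Origin: centre of its underside.
- coaster: Round cork coaster fixed to the desk at the right of the case, 110 mm in diameter, 8 mm thick. Origin: centre of its underside.
Not all that is in view belongs to the job. Of the things like the coaster, leave any that is purple or yellow; of the rest the smaller one is meant.

How it is judged (in metres and radians):
On the way, in this order (a step that is already met when the one before it is completed fails the run):
1. the flap is raised (past 1.2 rad) (value of joint flap above 1.2 rad), for 0.2 s.
2. the stay is swung in (past 1.3 rad) with the flap standing (past 1.3 rad) (value of joint each of stay, flap above 1.3 rad), for 0.2 s.
3. the green-capped jar is let down in the fingers: upright within 15 degrees, wholly over the coaster and at most 15 mm above it while the fingers still touch it (contact force between the fingers and vitamin_jar above 0.2 N and horizontal distance between vitamin_jar and coaster below 0.034 m and z of vitamin_jar in the frame of coaster below 0.023 m and angle between vitamin_jar's own z axis and vertical below 0.26 rad), for 0.05 s.
At the end, for the whole second after the job is handed in: The flap stands open (past 1.3 rad) with the stay swung in before it (past 1.3 rad); the green-capped jar stands upright and still on the cork coaster, its centre within 34 mm of the coaster's centre; the orange-capped jar stands in the case within 30 mm of where it was (all of step 2 and horizontal distance between vitamin_jar and coaster below 0.034 m and z of vitamin_jar in the frame of coaster between 0.004 and 0.012 m and angle between vitamin_jar's own z axis and vertical below 0.1 rad and linear speed of vitamin_jar below 0.02 m/s and distance of orange_jar from where it was at the start of the episode below 0.03 m and angle between orange_jar's own z axis and vertical below 0.17 rad); the robot touches nothing.
It fails at once if the orange-capped jar is moved more than 30 mm or knocked over (distance of orange_jar from where it was at the start of the episode above 0.03 m or angle between orange_jar's own z axis and vertical above 0.5 rad).
It also fails if it takes over 72 s, if anything falls off the work surface, if the arm or the gripper's body presses on something with over 40 N, if the wrist force passes 120 N, or if a joint passes its speed limit or range.

### The arm

A 6-joint arm with a two-finger parallel gripper is mounted at the origin on the work surface. World frame = base frame: x ahead of the robot, y to its left, z up, the work surface at z = 0. Lengths are in m, angles in degrees, forces in N, time in s.
With the tool pointing down it reaches from about 0.4 to 0.825 m from the base axis. Payload 7 kg.
Tool frame: the origin (TCP) lies on the centre line of the jaws, within the pads' length; the fingertips stand 19 mm ahead of it and the grasp point (between the pads) is the TCP; z points along the fingers, y is the line along which they close (so a half turn about z gives the same grasp; the last joint's range is limited). The gripper opens to 88 mm and grips with 3 to 60 N. Pads are 19 mm wide; open, the fingers measure 130 mm over their backs; the gripper's body (78 mm by 193 mm) begins 47 mm behind the grasp point.
Start: joints at [83.371, 20.546, 0.682, 0, -70.136, -16.507], TCP at [0.265, 0.621, 0.246] pointing down, gripper open.
Joint ranges: [-176.03, 176.03], [-82.01, 121.73], [-58.28, 71.71], [-173.87, 95.51], [-174.79, -0.11], [-173.66, 173.66]. Speed limits (degrees/s): [136.94, 136.94, 172.46, 180, 180, 180].

### API

Orientations are given as [roll, pitch, yaw] about the fixed x, y, z axes, in that order (R = Rz(yaw) Ry(pitch) Rx(roll)).
In Python, from plant import get_state, capture, close_job gives the robot as it stands.
- The arm moves only by the tool apply_moves, never from a script. Its argument "targets" is a list of rows, each a list of 7 numbers: the opening, from 0 (shut) to 1 (fully open), then the shift along the tool's x, y, z normalised to -1 to 1, where 1 is 1000 mm, then the turn, a rotation vector about the tool's x, y, z normalised to -1 to 1, where 1 is 90 degrees. In form: [[claw, tx, ty, tz, ax, ay, az], ...]. A call has 1 to 20 rows; each row shifts and turns the commanded pose from where the row before left it, along the tool's axes as they then stand; what a row does not reach is not made up. A row lasts 1/12 s, in which the tool goes at most 41.7 mm and 7.16 degrees, less where a joint would pass 70% of its speed; a pose out of reach is approached as far as the arm can. A call with a number of a shift or a turn outside -1 to 1 is refused whole. A call with a gripper value outside its range is refused whole. The fingers move at their own pace and stop on an object; "newtons" is the grip in N (left out, the last holds). Time passes only in rows, so rows that do not move let the fingers close. It gives the time, the measured TCP pose, the force, the opening and the grip force at its end, in the units of the state.
- get_state(): the state, without advancing time (a new reading comes with each control period).
- capture(name): name is "scene" or "top" or "wrist"; returns a dict with "frame" (384x512x3 uint8, red, green, blue), "range_z" (384x512 float32, m along the optical axis (not along the pixel's ray), 0 where there is no reading), "camera_matrix" (3x3 intrinsics, pixels), "T" (4x4, takes a point from camera to world coordinates). Camera axes: x right, y down, z forward; pixel columns grow to the right and rows downward; lengths in m; the calibration is good to about 2 mm. A picture is of the moment at which its call begins.
- close_job(): hands the job in; it is judged then, once.
The state is a dict: "time_s": time; "joints": joint angles; "qd": joint speeds; "joint_torque": joint torques, N m; "tcp_pos": TCP position; "eef_rot": TCP orientation; "contact_force": force on the tool from outside, world axes, zero at the start; "moment": the same for the moment, N m; "gripper_width": finger opening in m; "gripper_force": force on a finger pad.
Only numpy, scipy, OpenCV 4.12 (cv2) and the standard library are available. Lean on these libraries where they do the work, as an engineer would, in place of code of your own. Each camera call takes 0.05 s, during which the arm holds its last target. There are 200 camera calls.

## Working session

There is one attempt and no reset: what is moved stays moved. The work goes in short steps, Python scripts to look and compute and a tool call to move; the robot and the scene stay as the last step left them, time stands still between calls to the robot, and variables do not carry over. Pictures are saved under pics/ and viewed, at most 10 in all, crops included, and the job is handed in when it is done.

Besides the shell and the picture viewer there is one more tool, called after ">>>" as name([rows], argument=value, ...), one row to a line, values as JSON. apply_moves: Moves the arm, as the interface text tells. Scaled input: -1 to 1 covers 1000 mm each way for a shift and 90 degrees each way for a turn. Its arguments: {"type":"object","properties":{"targets":{"type":"array","items":{"type":"array","items":{"type":"number"}}},"newtons":{"type":"number"}},"required":["targets"]}

```bash
mkdir -p pics; ls; cat > h.py <<'E'
import numpy as np, cv2
from scipy.spatial.transform import Rotation as R
from plant import get_state, capture, close_job
def cloud(c):
    z=c["range_z"];K=c["camera_matrix"];v,u=np.mgrid[:z.shape[0],:z.shape[1]]
    p=np.stack([(u-K[0,2])*z/K[0,0],(v-K[1,2])*z/K[1,1],z],-1)
    w=p@c["T"][:3,:3].T+c["T"][:3,3]; w[z==0]=np.nan
    return w
def save(c,n): cv2.imwrite("pics/"+n+".png",c["frame"][:,:,::-1])
def pix(c,p):
    T=np.linalg.inv(c["T"]);q=T[:3,:3]@np.array(p)+T[:3,3];q=c["camera_matrix"]@q;return q[:2]/q[2]
E
python3 - <<'E'
from h import *
s=get_state();print(s)
for n in("scene","top"):
    c=capture(n);save(c,n);np.savez(n+".npz",**c);print(n,c["T"].round(3).tolist())
E
```

```text
pics
{'time_s': 0.0, 'joints': array([ 8.33720292e+01,  2.05917499e+01,  6.32896279e-01, -2.04998087e-02,
       -7.01365350e+01, -1.65068604e+01]), 'qd': array([-0.0436001 ,  0.0569893 , -0.00898104,  0.03691001, -0.04581891,
       -0.05761214]), 'joint_torque': array([-2.69040044e-05, -5.82719100e+01,  2.93063825e+01,  6.99740812e+00,
        6.98815507e-03, -1.63716059e-04]), 'tcp_pos': array([0.26504397, 0.62027459, 0.24461126]), 'eef_rot': array([ 1.79903067e+02, -8.62870304e-03, -2.31418054e+01]), 'contact_force': array([0.62238085, 0.96937906, 0.68338349]), 'moment': array([ 0.03541384, -0.01049078, -0.01049791]), 'gripper_force': 0.0, 'gripper_width': 0.08770443225987762}
scene [[-0.406, 0.488, -0.773, 1.141], [0.914, 0.21, -0.347, 0.277], [-0.007, -0.847, -0.531, 0.553], [0.0, 0.0, 0.0, 1.0]]
top [[0.006, -0.982, 0.187, 0.292], [-1.0, -0.003, 0.014, -0.011], [-0.014, -0.187, -0.982, 1.231], [0.0, 0.0, 0.0, 1.0]]
```

View pics/top.png

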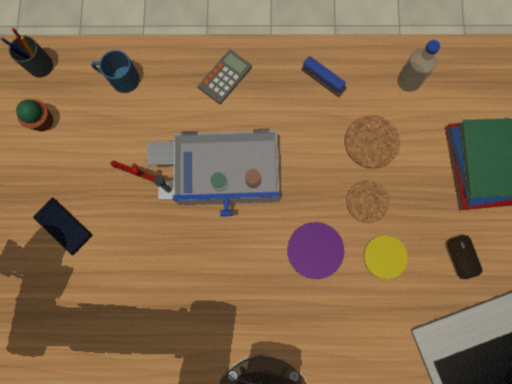

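View pics/scene.png

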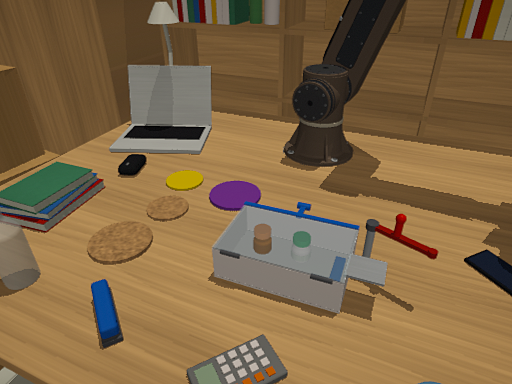

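Top view: the candidates for the jar are the green cap (218,180) and the orange cap (252,178); I choose green. For the coaster there are cork small (367,201), cork large (372,141), purple (315,250) and yellow (386,257); I choose the small cork. The grip is at (227,208), and the stay runs from its post near (165,186) to its tip at (112,163). Next I measure these and make one close crop.

```bash
python3 - <<'E'
from h import *
c=dict(np.load("top.npz"));w=cloud(c);f=c["frame"].astype(int);r,g,b=f[...,0],f[...,1],f[...,2]
v,u=np.mgrid[:384,:512]
def rep(n,m):
    p=w[m];print(n,m.sum(),u[m].min(),u[m].max(),v[m].min(),v[m].max(),np.nanmedian(p,0).round(4),np.nanmin(p,0).round(3),np.nanmax(p,0).round(3));return p
box=lambda a,b_,c_,d:(u>=a)&(u<=b_)&(v>=c_)&(v<=d)
blue=(b>r+50)&(b>g+30)
fe=rep("edge",blue&box(175,282,185,205)&(w[...,2]>.06))
q=fe[np.isfinite(fe[:,0])];k=np.polyfit(q[:,1],q[:,0],1);print("edge slope deg",np.degrees(np.arctan(k[0])),k)
rep("grip",blue&box(215,240,206,218))
st=rep("stay",(r>g+70)&(r>b+70)&box(100,175,155,195))
st=st[np.isfinite(st[:,0])]
lo=st[(st[:,2]<.135)&(st[:,2]>.11)];print("bar",len(lo));
d=cv2.fitLine(lo[:,:2].astype(np.float32),cv2.DIST_HUBER,0,.01,.01).ravel();print(d)
t=(lo[:,:2]-d[2:])@d[:2];print("ends",d[2:]+d[:2]*t.min(),d[2:]+d[:2]*t.max())
hi=st[st[:,2]>.15];print("knob top",len(hi),hi.mean(0),hi.max(0))
rep("green",(g>r+20)&(g>b)&box(208,230,170,190))
rep("orange",(r>g+40)&box(242,264,168,190))
for n,B in(("small",(340,395,176,225)),("big",(340,405,110,172))):
    m=box(*B)&(w[...,2]>.005)&(w[...,2]<.02);p=rep(n,m);(cc,rad)=cv2.minEnclosingCircle(p[:,:2].astype(np.float32));print(cc,rad)
# white case rim
m=box(165,285,125,215)&(w[...,2]>.068)&(w[...,2]<.082);p=rep("rim",m);print(cv2.minAreaRect(p[:,:2].astype(np.float32)*1000))
im=c["frame"][120:225,95:400,::-1];cv2.imwrite("pics/crop.png",cv2.resize(im,None,fx=2.6,fy=2.6,interpolation=2))
E
```

```text
edge 493 175 278 192 205 [0.4981 0.0902 0.0847] [ 0.476 -0.036  0.078] [0.508 0.215 0.091]
edge slope deg -2.0474342579745297 [-0.03574969  0.50102999]
grip 68 221 231 206 215 [0.4576 0.0898 0.0858] [0.45  0.077 0.078] [0.473 0.101 0.091]
stay 218 111 153 161 180 [0.5485 0.3    0.1268] [0.527 0.259 0.12 ] [0.574 0.363 0.175]
bar 167
[0.3567761  0.9341899  0.5520095  0.31404245]
ends [0.53154895 0.26046807] [0.57045836 0.36234926]
knob top 50 [0.5436198  0.29335857 0.16793236] [0.55115559 0.3021626  0.17490673]
green 157 211 224 173 186 [0.5391 0.1112 0.0821] [0.522 0.096 0.076] [0.556 0.129 0.089]Traceback (most recent call last):
  File "<stdin>", line 18, in <module>
  File "<stdin>", line 5, in rep
    return umr_minimum(a, axis, None, out, keepdims, initial, where)
ValueError: zero-size array to reduction operation minimum which has no identity
```

```bash
python3 - <<'E'
from h import *
c=dict(np.load("top.npz"));w=cloud(c);f=c["frame"].astype(int);r,g,b=f[...,0],f[...,1],f[...,2]
v,u=np.mgrid[:384,:512]
box=lambda a,b_,c_,d:(u>=a)&(u<=b_)&(v>=c_)&(v<=d)
K=c["camera_matrix"];T=c["T"]
def ray(uv,z):
    d=T[:3,:3]@np.linalg.solve(K,[*uv,1]);o=T[:3,3];return (o+d*(z-o[2])/d[2]).round(4)
print(f[180,218],f[178,252],f[178,235])
m=(g>r+10)&(g>b)&box(208,230,170,190);print("green",m.sum(),u[m].mean(),v[m].mean(),ray((u[m].mean(),v[m].mean()),.061))
m=(r>b+15)&box(242,264,168,190);print("orange",m.sum(),u[m].mean(),v[m].mean(),ray((u[m].mean(),v[m].mean()),.061))
for n,B in(("small",(340,395,176,225)),("big",(340,405,110,172))):
    m=(box(*B)&(w[...,2]>.0045)&(w[...,2]<.02)).astype(np.uint8);m=cv2.morphologyEx(m,cv2.MORPH_OPEN,np.ones((3,3)))
    k=max(cv2.findContours(m,0,1)[0],key=cv2.contourArea);cc,rad=cv2.minEnclosingCircle(k);print(n,cc,rad,ray(cc,.008))
m=box(165,285,125,215)&(w[...,2]>.068)&(w[...,2]<.1)
p=w[m];print(m.sum(),cv2.minAreaRect(p[:,:2].astype(np.float32)*1000))
im=c["frame"][120:225,95:400,::-1];cv2.imwrite("pics/crop.png",cv2.resize(im,None,fx=2.6,fy=2.6,interpolation=2))
E
```

```text
[ 78 106  87] [127  95  75] [132 128 127]
green 188 217.64893617021278 179.45744680851064 [0.5434 0.1141 0.061 ]
orange 265 252.4754716981132 177.66792452830188 [0.5482 0.0271 0.061 ]
small (367.2868957519531, 200.28688049316406) 21.803251266479492 [ 0.5009 -0.2678  0.008 ]
big (371.5, 141.5) 27.97330093383789 [ 0.6583 -0.2846  0.008 ]
7470 ((558.7359619140625, 103.75274658203125), (218.33180236816406, 279.37567138671875), 2.0141067504882812)
```

View pics/crop.png

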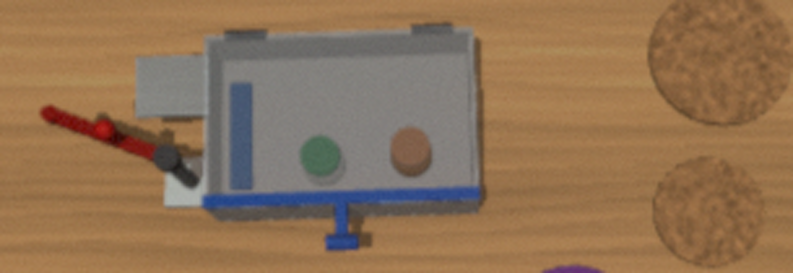

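The crop confirms the green cap at (320,155), the orange cap at (411,150) and the small cork at (708,210). The case is turned by about 2°. I go above the grip first.

>>> apply_moves([
  [0.65,0,0,0,0,0,-0.07],
  [0.65,0,0,0,0,0,-0.07],
  [0.65,0,0,0,0,0,-0.07],
  [0.65,0,0,0,0,0,-0.07],
  [0.65,0.0109,0.0335,0.0059,0,0,0],
  [0.65,0.0109,0.0335,0.0059,0,0,0],
  [0.65,0.0109,0.0335,0.0059,0,0,0],
  [0.65,0.0109,0.0335,0.0059,0,0,0],
  [0.65,0.0109,0.0335,0.0059,0,0,0],
  [0.65,0.0109,0.0335,0.0059,0,0,0],
  [0.65,0.0109,0.0335,0.0059,0,0,0],
  [0.65,0.0109,0.0335,0.0059,0,0,0],
  [0.65,0.0109,0.0335,0.0059,0,0,0],
  [0.65,0.0109,0.0335,0.0059,0,0,0],
  [0.65,0.0109,0.0335,0.0059,0,0,0],
  [0.65,0.0109,0.0335,0.0059,0,0,0],
  [0.65,0.0109,0.0335,0.0059,0,0,0],
  [0.65,0.0109,0.0335,0.0059,0,0,0],
  [0.65,0.0109,0.0335,0.0059,0,0,0],
  [0.65,0.0109,0.0335,0.0059,0,0,0],
], newtons=15)

```text
time_s: 1.77
tcp_pos: [0.4589, 0.0896, 0.151]
eef_rot: [-180.0, -0.0, 2.1]
contact_force: [1.1, 1.1, 0.8]
gripper_width: 0.0568
gripper_force: 0.0
```

```bash
python3 - <<'E'
from h import *
s=get_state();print(s["time_s"],s["tcp_pos"],s["eef_rot"],s["joints"])
c=capture("wrist");save(c,"w1");w=cloud(c);f=c["frame"].astype(int);r,g,b=f[...,0],f[...,1],f[...,2]
m=(b>r+40)&(b>g+25)&(w[...,2]>.06)&(w[...,2]<.1)
p=w[m];gp=p[p[:,0]<.472];print(len(gp),gp.mean(0),gp.min(0),gp.max(0))
e=p[p[:,0]>.48];k=np.polyfit(e[:,1],e[:,0],1);print(np.degrees(np.arctan(k[0])))
E
```

```text
1.7667 [0.45892014 0.08962064 0.15096075] [-1.79987747e+02 -1.13434008e-02  2.08090322e+00] [ 3.52633039e+01  5.95273030e+00 -3.23175445e+01 -5.15550802e-03
 -5.17135254e+01  5.68207943e+01]
617 [0.46381537 0.08514243 0.08338653] [0.45736781 0.07481538 0.07728758] [0.4719007  0.09457308 0.08706459]
6.8377940058170035
```

View pics/w1.png

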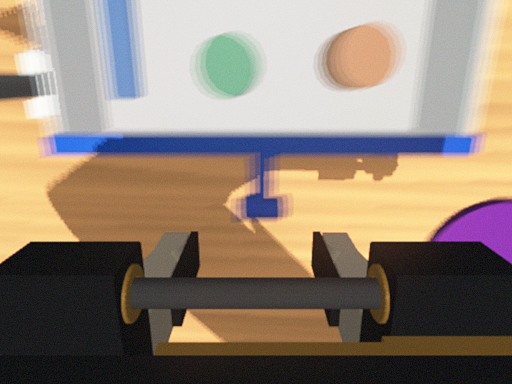

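The wrist view is blurred by motion: grip at (262,207), blue edge level across row 145, green cap at (230,65). I look again now that it is at rest.

```bash
python3 - <<'E'
from h import *
c=capture("wrist");s=get_state();print(s["time_s"],s["tcp_pos"],s["qd"].round(2))
w=cloud(c);f=c["frame"].astype(int);r,g,b=f[...,0],f[...,1],f[...,2]
m=(b>r+40)&(b>g+25)&(w[...,2]>.06)&(w[...,2]<.1)
v,u=np.mgrid[:384,:512]
G=m&(v>180)&(v<235)&(u>225)&(u<310)
p=w[G];print(G.sum(),np.median(p,0),np.percentile(p,5,0),np.percentile(p,95,0),u[G].min(),u[G].max(),v[G].min(),v[G].max())
rows=np.bincount(v[G],minlength=384);print(rows[rows>0],np.nonzero(rows)[0][[0,-1]])
e=m&(v<175)&(v>110);p=w[e];k=np.polyfit(p[:,1],p[:,0],1);print(np.degrees(np.arctan(k[0])),np.median(p,0),p[:,1].min(),p[:,1].max())
print(pix(c,s["tcp_pos"]-[0,0,.073]))
E
```

```text
1.8667 [0.45857481 0.08720705 0.14988566] [ 4.06 -0.61  1.   -0.06 -0.39 -5.11]
1282 [0.46357745 0.08982726 0.0834878 ] [0.45422043 0.07760673 0.08039879] [0.47769444 0.10113914 0.08585239] 226 269 181 222
[17 17 17 17 17 17 17 17 17 17 17 17 17 17 17 16 17 17 18 34 42 43 43 43
 43 42 42 43 43 42 43 43 43 41 44 44 44 43 42 43 43 26] [181 222]
-1.9139219485665164 [0.50069929 0.09146025 0.08307019] -0.038936561867945516 0.22157098512096013
[250.30373545 210.51737517]
```

>>> apply_moves([
  [0.65,0,0,0.024,0,0,0],
  [0.65,0,0,0.024,0,0,0],
  [0.65,0,0,0.024,0,0,0],
  [0.65,0,0,0,0,0,0],
  [0,0,0,0,0,0,0],
  [0,0,0,0,0,0,0],
  [0,0,0,0,0,0,0],
  [0,0,0,0,0,0,0],
  [0,0,0,0,0,0,0],
  [0,0,0,0,0,0,0],
], newtons=15)

```text
time_s: 2.7
tcp_pos: [0.4594, 0.0907, 0.0803]
eef_rot: [180.0, -0.1, 2.1]
contact_force: [1.7, -7.2, 4.2]
gripper_width: 0.0297
gripper_force: 15.0
```

Gripped (29.7 mm). Now I swing the flap up along the arc.

>>> apply_moves([
  [0,0.001,0,-0.0202,0,0,0],
  [0,0.003,0,-0.02,0,0,0],
  [0,0.0049,0,-0.0196,0,0,0],
  [0,0.0068,0,-0.019,0,0,0],
  [0,0.0086,0,-0.0183,0,0,0],
  [0,0.0104,0,-0.0173,0,0,0],
  [0,0.012,0,-0.0162,0,0,0],
  [0,0.0136,0,-0.015,0,0,0],
  [0,0.015,0,-0.0136,0,0,0],
  [0,0.0162,0,-0.012,0,0,0],
  [0,0.0173,0,-0.0104,0,0,0],
  [0,0.0183,0,-0.0086,0,0,0],
  [0,0.019,0,-0.0068,0,0,0],
  [0,0.0196,0,-0.0049,0,0,0],
  [0,0.02,0,-0.003,0,0,0],
  [0,0.0202,0,-0.001,0,0,0],
  [0,0,0,0,0,0,0],
  [0,0,0,0,0,0,0],
  [0,0,0,0,0,0,0],
])

```text
time_s: 4.28
tcp_pos: [0.6645, 0.098, 0.2856]
eef_rot: [180.0, -0.0, 2.0]
contact_force: [0.9, -4.4, 0.3]
gripper_width: 0.0299
gripper_force: 15.0
```

>>> apply_moves([
  [0.5,0,0,0,0,0,0],
  [0.5,0,0,0,0,0,0],
  [0.5,0,0,0,0,0,0],
  [0.5,0,0,-0.02,0,0,0],
  [0.5,0,0,-0.02,0,0,0],
  [0.4,-0.0143,-0.0249,0,0,0,0],
  [0.4,-0.0143,-0.0249,0,0,0,0],
  [0.4,-0.0143,-0.0249,0,0,0,0],
  [0.4,-0.0143,-0.0249,0,0,0,0],
  [0.4,-0.0143,-0.0249,0,0,0,0],
  [0.4,-0.0143,-0.0249,0,0,0,0],
  [0.4,-0.0143,-0.0249,0,0,0,0],
  [0.4,-0.0143,-0.0249,0,0,0,0],
  [0.4,0,0,0.022,0,0,0],
  [0.4,0,0,0.022,0,0,0],
  [0.4,0,0,0.022,0,0,0],
  [0.4,0,0,0.022,0,0,0],
  [0.4,0,0,0,0,0,0],
  [0.4,0,0,0,0,0,0],
  [0.4,0,0,0,0,0,0],
])

```text
time_s: 5.95
tcp_pos: [0.5435, 0.2941, 0.2386]
eef_rot: [-180.0, -0.1, 2.1]
contact_force: [-0.5, -0.6, -0.3]
gripper_width: 0.0349
gripper_force: 0.0
```

```bash
python3 - <<'E'
from h import *
s=get_state();print(s["tcp_pos"],s["eef_rot"],s["qd"].round(1))
c=capture("wrist");w=cloud(c);f=c["frame"].astype(int);r,g,b=f[...,0],f[...,1],f[...,2]
m=(r>g+60)&(r>b+60)&(w[...,2]>.105)&(w[...,2]<.18);p=w[m];print(m.sum())
for a,bb in((.11,.13),(.155,.18)):
    q=p[(p[:,2]>a)&(p[:,2]<bb)];print(len(q),q.mean(0),q.min(0),q.max(0))
sc=capture("scene");a=np.hstack([c["frame"],sc["frame"]])[:,:,::-1];cv2.imwrite("pics/w2.png",cv2.resize(a,(800,300),interpolation=cv2.INTER_AREA))
E
```

```text
[0.54353672 0.29411683 0.23859304] [-1.79955561e+02 -8.43548977e-02  2.09022449e+00] [-0.1 -0.6  0.7  0.   0.2  0. ]
3037
2278 [0.55534459 0.31391375 0.12428141] [0.52765382 0.25425017 0.11484434] [0.57868356 0.36401216 0.12987519]
621 [0.54946411 0.29381751 0.16625001] [0.53919473 0.28481301 0.1578247 ] [0.5567306  0.30265042 0.17084053]
```

View pics/w2.png

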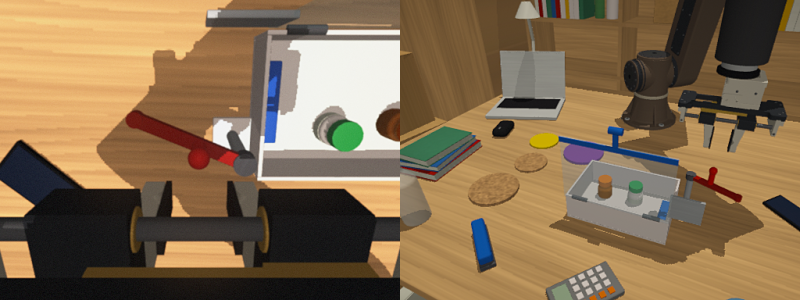

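The flap stands up: in the scene half the blue edge is at (620,140) and the grip on top. The knob is at (200,158) in the wrist half, about 3 mm ahead of the TCP. I go down and pinch it.

>>> apply_moves([
  [0.31,0.003,0,0.021,0,0,0],
  [0.31,0,0,0.021,0,0,0],
  [0.31,0,0,0.021,0,0,0],
  [0.31,0,0,0.021,0,0,0],
  [0.31,0,0,0,0,0,0],
  [0,0,0,0,0,0,0],
  [0,0,0,0,0,0,0],
  [0,0,0,0,0,0,0],
  [0,0,0,0,0,0,0],
], newtons=6)

```text
time_s: 6.8
tcp_pos: [0.5471, 0.2948, 0.1549]
eef_rot: [-179.9, -0.2, 2.1]
contact_force: [0.3, 2.6, -0.3]
gripper_width: 0.018
gripper_force: 6.0
```

>>> apply_moves([
  [0,0.0066,0.0033,0.002,0,0,0],
  [0,0.0061,0.0042,0,0,0,0],
  [0,0.0054,0.0051,0,0,0,0],
  [0,0.0046,0.0058,0,0,0,0],
  [0,0.0037,0.0064,0,0,0,0],
  [0,0.0027,0.0069,0,0,0,0],
  [0,0.0016,0.0072,0,0,0,0],
  [0,0.0006,0.0074,0,0,0,0],
  [0,0,0,0,0,0,0],
  [0,0,0,0,0,0,0],
  [0,0,0,0,0,0,0],
  [0,0,0,0,0,0,0],
])

```text
time_s: 7.8
tcp_pos: [0.581, 0.2491, 0.1531]
eef_rot: [-179.9, -0.3, 2.1]
contact_force: [6.2, -0.7, 3.3]
gripper_width: 0.0182
gripper_force: 6.0
```

```bash
python3 - <<'E'
from h import *
s=get_state();print(s["tcp_pos"],s["contact_force"],s["gripper_width"])
c=capture("top");w=cloud(c);f=c["frame"].astype(int);r,g,b=f[...,0],f[...,1],f[...,2]
m=(r>g+60)&(r>b+60)&(w[...,2]>.105)&(w[...,2]<.135)
v,u=np.mgrid[:384,:512];m&=(u<200)&(v>120)&(v<200);p=w[m];print(m.sum(),p.min(0) if m.sum() else 0,p.max(0) if m.sum() else 0)
if m.sum()>10: print(cv2.fitLine(p[:,:2].astype(np.float32),cv2.DIST_HUBER,0,.01,.01).ravel())
sc=capture("scene");a=np.hstack([c["frame"][80:272,80:336],sc["frame"][100:292,256:512]])[:,:,::-1];cv2.imwrite("pics/s3.png",cv2.resize(a,(800,300)))
E
```

```text
[0.58103883 0.24912746 0.153103  ] [ 6.17407616 -0.65760708  3.33095459] 0.018220146620767683
50 [0.5388987  0.240975   0.11617728] [0.55916717 0.25417078 0.1299156 ]
[ 0.91856503 -0.39526984  0.5494463   0.24603152]
```

View pics/s3.png

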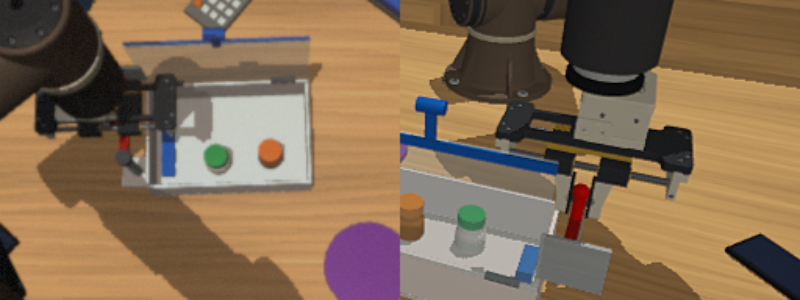

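The stay points straight back (top half: red from (125,140) toward the flap) and the flap stands. I release, rise, go above the green jar and look.

>>> apply_moves([
  [0.36,0,0,0,0,0,0],
  [0.36,0,0,0,0,0,0],
  [0.36,0,0,-0.02,0,0,0],
  [0.36,0,0,-0.02,0,0,0],
  [0.36,0,0,-0.02,0,0,0],
  [0.36,0,0,0,0,0,0],
  [0.68,-0.0085,0.0267,0,0,0,0],
  [0.68,-0.0085,0.0267,0,0,0,0],
  [0.68,-0.0085,0.0267,0,0,0,0],
  [0.68,-0.0085,0.0267,0,0,0,0],
  [0.68,-0.0085,0.0267,0,0,0,0],
  [0.68,0,0,0,0,0,0],
  [0.68,0,0,0,0,0,0],
  [0.68,0,0,0,0,0,0],
  [0.68,0,0,0,0,0,0],
])

```text
time_s: 9.15
tcp_pos: [0.5414, 0.1143, 0.2109]
eef_rot: [180.0, 0.0, 2.1]
contact_force: [0.2, -0.2, 0.7]
gripper_width: 0.0594
gripper_force: 0.0
```

```bash
python3 - <<'E'
from h import *
s=get_state();print(s["tcp_pos"],s["eef_rot"],s["gripper_width"])
for n in("wrist","scene","top"):
    c=capture(n);w=cloud(c);f=c["frame"].astype(int);r,g,b=f[...,0],f[...,1],f[...,2]
    roi=(w[...,0]>.5)&(w[...,0]<.7)&(w[...,1]>-.05)&(w[...,1]<.22)&(w[...,2]>.035)&(w[...,2]<.075)
    for k,m in(("green",(g>r+40)&(g>b+15)),("orange",(r>g+50)&(r>b+80))):
        m=m&roi
        if m.sum()>20: 
            p=w[m];t=p[p[:,2]>p[:,2].max()-.009];print(n,k,m.sum(),(t.min(0)+t.max(0))/2,t.mean(0),t.min(0),t.max(0))
    m=(r>g+60)&(r>b+60)&(w[...,2]>.11)&(w[...,2]<.135)&(w[...,1]>.2)
    if m.sum()>20: p=w[m];print(n,"stay",cv2.fitLine(p[:,:2].astype(np.float32),cv2.DIST_HUBER,0,.01,.01).ravel(),p.min(0),p.max(0))
E
```

```text
[0.54142224 0.11429097 0.21087967] [1.79997274e+02 2.10333132e-02 2.08846211e+00] 0.05944211384386329
wrist green 1408 [0.54647829 0.11374134 0.06202876] [0.54679822 0.11396657 0.06207471] [0.52796725 0.09595935 0.06001982] [0.56498933 0.13152334 0.06403769]
wrist orange 1459 [0.55536628 0.02777016 0.06098998] [0.55577952 0.02776771 0.06212464] [0.53645948 0.00928648 0.05761403] [0.57427309 0.04625384 0.06436592]
wrist stay [0.9995207  0.03095617 0.607578   0.24736024] [0.52379381 0.23651056 0.11140642] [0.6542088  0.25699531 0.13498447]
scene stay [0.9999096  0.01344877 0.59966224 0.25051412] [0.58044104 0.24340209 0.12414516] [0.62196457 0.25714971 0.13499655]
top green 131 [0.54004548 0.11416204 0.06632538] [0.54012819 0.11424515 0.06470619] [0.52590005 0.09791343 0.06183748] [0.55419091 0.13041065 0.07081327]
top orange 104 [0.55183858 0.02695317 0.06535616] [0.54769379 0.02283896 0.06404817] [0.53606263 0.01066843 0.0608847 ] [0.56761453 0.04323791 0.06982763]
top stay [0.67110187 0.74136513 0.79692245 0.5100666 ] [0.55377938 0.25178764 0.11004991] [0.90122844 0.6232689  0.13402742]
```

>>> apply_moves([
  [0.66,0.004,0,0.026,0,0,0],
  [0.66,0,0,0.026,0,0,0],
  [0.66,0,0,0.026,0,0,0],
  [0.66,0,0,0.026,0,0,0],
  [0.66,0,0,0.026,0,0,0],
  [0.66,0,0,0.026,0,0,0],
  [0.66,0,0,0.002,0,0,0],
  [0,0,0,0,0,0,0],
  [0,0,0,0,0,0,0],
  [0,0,0,0,0,0,0],
  [0,0,0,0,0,0,0],
  [0,0,0,0,0,0,0],
], newtons=15)

```text
time_s: 10.3
tcp_pos: [0.5465, 0.1145, 0.0547]
eef_rot: [-179.9, -0.2, 2.1]
contact_force: [-1.0, 1.3, 4.9]
gripper_width: 0.0381
gripper_force: 15.1
```

>>> apply_moves([
  [0,0,0,-0.012,0,0,0],
  [0,0,0,-0.023,0,0,0],
  [0,0,0,-0.023,0,0,0],
  [0,0,0,-0.023,0,0,0],
  [0,0,0,-0.023,0,0,0],
  [0,0,0,-0.023,0,0,0],
  [0,0,0,0,0,0,0],
  [0,-0.0109,0.0344,0,0,0,0],
  [0,-0.0109,0.0344,0,0,0,0],
  [0,-0.0109,0.0344,0,0,0,0],
  [0,-0.0109,0.0344,0,0,0,0],
  [0,-0.0109,0.0344,0,0,0,0],
  [0,-0.0109,0.0344,0,0,0,0],
  [0,-0.0109,0.0344,0,0,0,0],
  [0,-0.0109,0.0344,0,0,0,0],
  [0,-0.0109,0.0344,0,0,0,0],
  [0,-0.0109,0.0344,0,0,0,0],
  [0,-0.0109,0.0344,0,0,0,0],
  [0,0,0,0,0,0,0],
  [0,0,0,0,0,0,0],
])

```text
time_s: 11.97
tcp_pos: [0.4381, -0.2703, 0.1801]
eef_rot: [-180.0, -0.0, 1.8]
contact_force: [0.1, 0.4, -0.9]
gripper_width: 0.0377
gripper_force: 15.1
```

```bash
python3 - <<'E'
from h import *
capture("top")
c=capture("wrist");s=get_state();print(s["tcp_pos"],s["eef_rot"],s["gripper_width"],s["qd"].round(1))
w=cloud(c);m=((w[...,2]>.005)&(w[...,2]<.013)&(w[...,1]<-.19)&(w[...,0]<.58)).astype(np.uint8)
m=cv2.morphologyEx(m,cv2.MORPH_OPEN,np.ones((5,5)))
n,l,st,ce=cv2.connectedComponentsWithStats(m)
for i in range(1,n):
    if st[i,4]>800:
        p=w[l==i];print(st[i],p.min(0),p.max(0),(p.min(0)+p.max(0))/2,cv2.minEnclosingCircle(p[:,:2].astype(np.float32)))
save(c,"w4")
E
```

```text
[ 0.43896516 -0.26860131  0.18019149] [-1.79994350e+02 -2.21172910e-02  2.01311546e+00] 0.038177201867402526 [ 1.5 -0.1 -0.1  0.1  0.   0. ]
[  194    35   125   128 12491] [ 0.4474706  -0.32396808  0.00500194] [ 0.55591323 -0.21474785  0.00968951] [ 0.50169192 -0.26935796  0.00734573] ((0.5017369389533997, -0.26924705505371094), 0.05508833006024361)
[ 282  197   64   45 1581] [ 0.37008536 -0.36188548  0.00505311] [ 0.41516102 -0.29697985  0.00935529] [ 0.39262319 -0.32943266  0.0072042 ] ((0.3925413489341736, -0.3294517397880554), 0.03817638009786606)
```

View pics/w4.png

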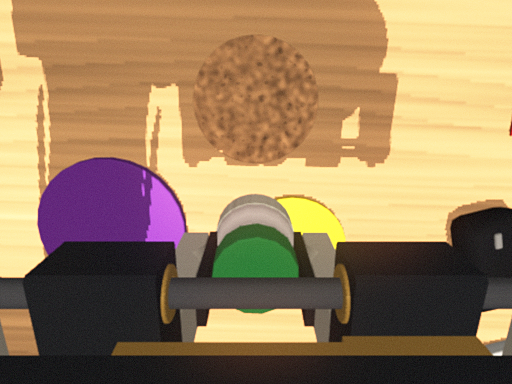

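The jar hangs upright in the fingers (255,260). The small cork coaster at (255,98) is centred at (0.502, -0.269).

>>> apply_moves([
  [0,0.0314,0.001,0,0,0,0],
  [0,0.0314,0,0,0,0,0],
  [0,0,0,0.025,0,0,0],
  [0,0,0,0.025,0,0,0],
  [0,0,0,0.025,0,0,0],
  [0,0,0,0.02,0,0,0],
  [0,0,0,0.012,0,0,0],
  [0,0,0,0.006,0,0,0],
  [0,0,0,0.003,0,0,0],
  [0,0,0,0.0015,0,0,0],
  [0,0,0,0.0015,0,0,0],
  [0,0,0,0,0,0,0],
  [0,0,0,0,0,0,0],
  [0,0,0,0,0,0,0],
])

```text
time_s: 13.23
tcp_pos: [0.5023, -0.2675, 0.0618]
eef_rot: [180.0, -0.1, 2.1]
contact_force: [-1.1, 0.8, -0.7]
gripper_width: 0.0378
gripper_force: 15.1
```

>>> apply_moves([
  [0,0,0,0.001,0,0,0],
  [0,0,0,0.001,0,0,0],
  [0,0,0,0.001,0,0,0],
  [0,0,0,0,0,0,0],
  [0,0,0,0,0,0,0],
  [0,0,0,0,0,0,0],
])

```text
time_s: 13.73
tcp_pos: [0.5019, -0.2674, 0.058]
eef_rot: [180.0, 0.0, 2.1]
contact_force: [0.2, -0.0, -0.4]
gripper_width: 0.0379
gripper_force: 15.1
```

>>> apply_moves([
  [0,0,0,0.001,0,0,0],
  [0,0,0,0.0005,0,0,0],
  [0,0,0,0,0,0,0],
  [0,0,0,0,0,0,0],
  [0,0,0,0,0,0,0],
])

```text
time_s: 14.15
tcp_pos: [0.5023, -0.2674, 0.0577]
eef_rot: [180.0, -0.1, 2.1]
contact_force: [-2.3, 2.4, 9.3]
gripper_width: 0.0382
gripper_force: 15.2
```

```bash
python3 - <<'E'
from h import *
s=get_state();print(s["tcp_pos"],s["contact_force"])
c=capture("scene");w=cloud(c);f=c["frame"]
m=(np.hypot(w[...,0]-.502,w[...,1]+.2685)<.03)&(w[...,2]<.08)&(w[...,2]>.02);print(w[m].max(0),m.sum())
cv2.imwrite("pics/s5.png",cv2.resize(f[130:280,60:310,::-1],(800,480)))
E
```

```text
[ 0.50234734 -0.26743543  0.05771304] [-2.34815464  2.44767614  9.27903342]
[ 0.52381571 -0.23964895  0.0799278 ] 382
```

View pics/s5.png

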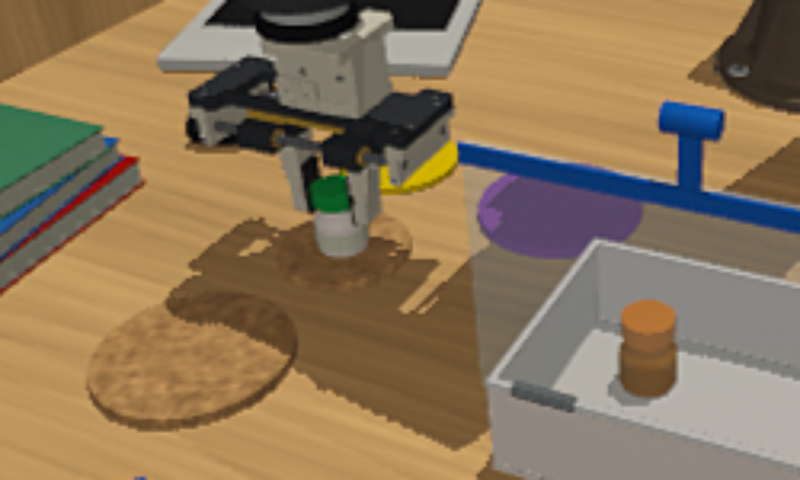

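The jar (342,225) stands on the small coaster and 9 N of upward force shows it is touching. The orange jar is in place. I release and lift away.

>>> apply_moves([
  [0.6,0,0,0,0,0,0],
  [0.6,0,0,0,0,0,0],
  [0.6,0,0,0,0,0,0],
  [0.6,0,0,0,0,0,0],
  [0.6,0,0,-0.015,0,0,0],
  [0.6,0,0,-0.025,0,0,0],
  [0.6,0,0,-0.03,0,0,0],
  [0.6,0,0,-0.03,0,0,0],
  [0.6,-0.03,0,-0.02,0,0,0],
  [0.6,-0.03,0,0,0,0,0],
  [0.6,0,0,0,0,0,0],
  [0.6,0,0,0,0,0,0],
  [0.6,0,0,0,0,0,0],
])

```text
time_s: 15.28
tcp_pos: [0.4422, -0.2696, 0.1767]
eef_rot: [180.0, -0.0, 2.1]
contact_force: [-0.8, -0.5, 0.1]
gripper_width: 0.0525
gripper_force: 0.0
```

```bash
python3 - <<'E'
from h import *
s=get_state();print(s["tcp_pos"],s["contact_force"],s["gripper_width"])
c=capture("wrist");w=cloud(c);f=c["frame"].astype(int);r,g,b=f[...,0],f[...,1],f[...,2]
m=(g>r+40)&(g>b+15)&(w[...,2]>.04)&(w[...,2]<.09);p=w[m];print(m.sum(),(p.min(0)+p.max(0))/2,p.max(0))
t=capture("scene");a=np.hstack([c["frame"],t["frame"]])[:,:,::-1];cv2.imwrite("pics/f6.png",cv2.resize(a,(800,300),interpolation=cv2.INTER_AREA))
E
```

```text
[ 0.44222338 -0.26964699  0.17668749] [-0.77704847 -0.45942774  0.08050758] 0.05250460331537174
2160 [ 0.50199984 -0.268236    0.06507797] [ 0.52018547 -0.25002068  0.06735946]
```

View pics/f6.png

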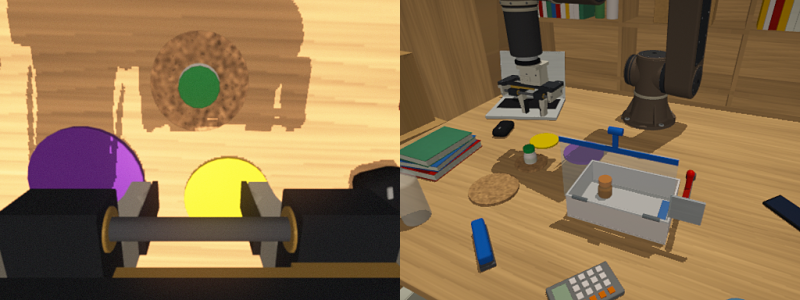

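The jar stands at the centre of the coaster (199,87), the flap is open on its stay (620,140 and 690,180), and the orange jar is in place (605,187).

```bash
python3 -c "from plant import close_job; print(close_job())"
```

```text
the job is handed in; nothing more can be done
None
```

The job is handed in, though the hand-in returned no verdict: the last pictures show the flap standing open on its stay, the green-capped jar upright at the centre of the small cork coaster, and the orange-capped jar standing in the case.

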